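# Move a vent filter capsule from the integrity tester to the vacuum pump

### The arm

A 7-joint arm with a two-finger parallel gripper is mounted at the origin on a cart in front of the work surface, level with it; the furniture and walls round the work are solid. World frame = base frame: x ahead of the robot, y to its left, z up, the work surface at z = 0. Lengths are in mm, angles in rad, forces in N, time in s.
With the tool pointing down it reaches from about 400 to 900 mm from the base axis. Payload 5.6 kg.
Tool frame: the origin (TCP) lies at the very end of the fingers, on their centre line; the grasp point (between the pads) lies 19 mm behind it; z points along the fingers, x is the direction in which the jaws open and shut, and the axes are right-handed (so a half turn about z gives the same grasp; the last joint's range is limited). The gripper opens to 92 mm and grips with 3 to 60 N. Pads are 20 mm wide; open, the fingers measure 128 mm over their backs; the gripper's body (75 mm by 189 mm) begins 69 mm behind the grasp point.
Start: joints at [1.102, 0.468, -0.012, 1.603, 0.006, 1.071, -0.056], TCP at [268.443, -591.986, 214.592] pointing down, gripper open.
Joint ranges: [-2.53, 2.53], [-0.31, 2.02], [-1.57, 1.55], [0.28, 2.44], [-1.29, 4.43], [0.15, 1.84], [-2.92, 2.92]. Speed limits (rad/s): [2.57, 2.57, 3.14, 3.14, 3.14, 3.14, 3.14].

### API

Orientations are given as [roll, pitch, yaw] about the fixed x, y, z axes, in that order (R = Rz(yaw) Ry(pitch) Rx(roll)).
In Python, from cell import readout, cams, ticket gives the robot as it stands.
- The arm moves only by the tool move_arm, never from a script. Its argument "increments" is a list of rows, each an object with "delta_pos": the shift along the tool's x, y, z in m, a list of three; "spin": the turn about the tool's z in rad; "gripper": the closure, from 0 (fully open) to 1 (shut). In form: [{"delta_pos": [dx, dy, dz], "spin": spin, "gripper": gripper}, ...]. A call has 1 to 10 rows; each row is the pose to reach, as a shift and turn from the pose commanded when the call began, along the tool's axes at that moment; what a row does not reach only later rows make up. A row lasts 1/8 s, in which the tool goes at most 62.5 mm and 10.7 degrees, less where a joint would pass 70% of its speed; a pose out of reach is approached as far as the arm can. A call with a gripper value outside its range is refused whole. The fingers move at their own pace and stop on an object; "grip_force" is the grip in N (left out, the last holds). Time passes only in rows, so rows that repeat a pose let the fingers close. It gives the time, the measured TCP pose, the force and the opening at its end, in the units of the state.
- readout.get_obs(): the state, without advancing time (a new reading comes with each control period).
- cams.read_camera(name): name is "scene" or "top" or "wrist"; returns a dict with "pixels" (384x512x3 uint8, blue, green, red), "camera_matrix" (3x3 intrinsics, pixels), "view" (4x4, takes a point from world to camera coordinates); the wrist camera has in their place "T_tool_cam" (4x4, takes a point from camera to tool coordinates, whose origin is the TCP and whose axes are the tool frame's). Camera axes: x right, y up, looking along -z (the intrinsics and any distortion apply to the point x, -y, -z); pixel columns grow to the right and rows downward; lengths in mm; the calibration is good to about 2 mm. A picture is of the moment at which its call begins: read the wrist's pose just before it. There is no depth.
- ticket.sign_off(): hands the job in, once; it reports no verdict.
The state is a dict: "clock": time; "qpos": joint angles; "qd": joint speeds; "effort": joint torques, N m; "ee_pos": TCP position; "ee_rot": TCP orientation; "force": force on the tool from outside, world axes, zero at the start; "ft_torque": the same for the moment, N m; "gripper_width": opening from 0.0 (shut) to 1.0 (fully open).
Only numpy, scipy, OpenCV 4.12 (cv2) and the standard library are available. Lean on these libraries where they do the work, as an engineer would, in place of code of your own. Each camera call takes 0.05 s, during which the arm holds its last target. There are 200 camera calls.

### The job

The vent filter capsule has passed its test: squeeze both of its green release buttons and keep them held in while you draw it straight up off the integrity tester, then plug it onto the vacuum pump's floating inlet port and press it home until both latches click out again. Be gentle with both ports (never more than about 20 N on them), let go of the capsule, and leave everything else on the bench where it is.

Things in the scene. Friction and masses are not known exactly. Their poses are not given: they have to be found in the camera images.
- capsule: White vent filter capsule, about 90 g: a disc (51 mm across, axis along y) on edge over a plug-in foot. Origin: centre of the foot's underside; z up, y through its two green buttons; same after half a turn. Foot 30 (x) x 36 (y), 20.5 mm long; above it a shoulder flange 46 x 52 x 4 mm. Button faces 22 mm wide, 24 high, centred at z = 48 mm, 54 mm apart at rest, 42 fully in.
- capsule_top (a point): Middle of the capsule's flat top, 22 x 16 mm, 82 mm above its origin; press here with closed fingertips to push the capsule home with its buttons free
- button_left (a joint): Travel of the green button on the capsule's +y side, m: 0 out, 0.006 fully in. Spring 1.5 N rising to 5.1 N. It carries a latch hook, 4.2 mm proud of the foot's side at rest. Both hooks clear a port's lip when both buttons are in by 4.2 mm (faces under 45.5 mm apart); squeezing over 1 mm off-centre leaves one short.
- button_right (a joint): The same for the button on the -y side. Pushed into a port with the buttons free, the sloped hooks give way by themselves and snap out under the lip when the capsule is home: both joints then read 0.
- tester: Filter integrity tester: fixed white console, 155 (x) x 140 (y) x 60 mm, dark screen on its sloped front (-x). Origin on the bench below the centre of its port; z up, y through the port's latch sides. The capsule starts clipped in, axes parallel, its origin at z = 61.5 mm here; pulled up, the hooks meet the lip after 1.2 mm unless withdrawn, and the foot is clear of the port after 22 mm.
- tester_rim (a point): Centre of the rim of the tester's fixed black port (52 x 60 x 22 mm), 82 mm over the bench. Throat 32 (x) x 38 (y) mm, 22 mm deep, 1 mm clear of the foot on each side, with a 1.5 mm sloped lead-in; in its y walls a lip 8 mm high over the latch pockets.
- pump: Small vacuum pump: fixed grey box, blue lid, 152 (x) x 118 (y) x 75 mm, rocker switch at its front (-x), gauge and black silencer at the lid's rear (over x = 50 mm, to 125 mm high). Origin on the bench below the middle of the cut-out in which its inlet port floats; z up, y through the port's latch sides. Capsule seated: its origin at z = 76.5 mm here (up to 77.7 clipped).
- pump_cutout (a point): Point on the HOUSING, over the middle of the cut-out, at the height of the port's rim (97 mm over the bench). The port is like the tester's but floats up to 7 mm along the pump's x and y, keeping direction and height; it stays where left, shifts under 3 N. Feel or look for it: within 1 mm the foot slips in, within 3 mm a push of 5 to 12 N on the lead-in shifts the port, farther off the foot lands on the rim.
- pump_valve_pin (a point): Point on the housing, 81.5 mm over the bench: foot height at which a sprung brass valve pin in the floating port starts to push the capsule up, 2 N rising to 5.5 N 5 mm further down (home). Unclipped, it lifts the capsule again. Pressing the capsule home past pin and latches takes 6 to 14 N.
- bottle_red_cap: bystander, to be left alone: white bottle with a red cap, 65 mm across, 150 mm high; origin at the centre of its underside
- green_rack: bystander, to be left alone: green micro tube rack, 84 x 122 x 42 mm; origin at the centre of its underside
- lab_timer: bystander, to be left alone: small white timer with coloured keys, 47 x 66 x 57 mm; origin at the centre of its underside
- glass_beaker: bystander, to be left alone: small glass beaker, 72 mm across, 95 mm high; origin at the centre of its underside
- black_marker: bystander, to be left alone: black marker pen lying down, 139 mm long; origin at the centre of its underside
- steel_tweezers: bystander, to be left alone: steel tweezers lying down, 126 mm long; origin at the centre of its underside
Things that resemble listed ones, but are neither listed nor needed, are in the scene too. Leave any purple look-alike of the capsule alone.

How it is judged (in metres and radians):
On the way:
1. the capsule is drawn straight up off the tester with both buttons held in (value of joint each of button_left, button_right above 0.003 m and z of capsule in the frame of tester between 0.0735 and 0.1415 m and horizontal distance between capsule and tester below 0.012 m), for 0.05 s.
At the end, for the whole second after the job is handed in: The capsule stands in the pump's port, shoulder within 2 mm of flush on the rim, upright within 4 degrees, button line parallel to the pump's y within 7 degrees, within 12 mm of the pump's origin from above; both buttons sprung out to within 1.2 mm; at rest and let go (z of capsule in the frame of pump between 0.0735 and 0.0785 m and horizontal distance between capsule and pump below 0.012 m and angle between capsule's own z axis and vertical below 0.07 rad and angle between the y axis of capsule and the y axis of pump, either way round below 0.12 rad and value of joint each of button_left, button_right below 0.0012 m and linear speed of capsule below 0.02 m/s); the robot touches nothing.
It fails at once if the tester's port is strained: more than 22 N between the capsule and the tester (contact force between capsule and tester above 22 N).
It fails at once if the pump's port is strained: more than 30 N between the capsule and the pump (contact force between capsule and pump above 30 N).
It fails at once if the robot strikes the tester or the pump (more than 25 N) (contact force between any of the fingers, the arm and tester above 25 N or contact force between any of the fingers, the arm and pump above 25 N).
It fails at once if a bystander is moved by more than 25 mm (distance of any of bottle_red_cap, green_rack, lab_timer, glass_beaker, black_marker, steel_tweezers from where it was at the start of the episode above 0.025 m).
It also fails if it takes over 64 s, if anything falls off the work surface, if the arm or the gripper's body presses on something with over 40 N, if the wrist force passes 120 N, or if a joint passes its speed limit or range.

## Working session

There is one attempt and no reset: what is moved stays moved. The work goes in short steps, Python scripts to look and compute and a tool call to move; the robot and the scene stay as the last step left them, time stands still between calls to the robot, and variables do not carry over. Pictures are saved under pics/ and viewed, about 8 in all and at most 12, crops included, and the job is handed in when it is done.

Besides the shell and the picture viewer there is one more tool, called after "Call:" by a JSON object that holds its "op" and its "data". move_arm: Moves the arm, as the interface text tells. Its arguments: {"type":"object","properties":{"increments":{"type":"array","items":{"type":"object","properties":{"delta_pos":{"type":"array","items":{"type":"number"}},"spin":{"type":"number"},"gripper":{"type":"number"}}}},"grip_force":{"type":"number"}},"required":["increments"]}

```bash
ls; mkdir -p pics; cat > h.py <<'E'
import numpy as np, cv2
from cell import readout, cams, ticket
from scipy.spatial.transform import Rotation as R
def snap(n,f):
    o=readout.get_obs(); c=cams.read_camera(n); cv2.imwrite('pics/'+f+'.png',c['pixels'])
    d={'K':c['camera_matrix']}
    if n=='wrist':
        T=np.eye(4);T[:3,:3]=R.from_euler('xyz',o['ee_rot']).as_matrix();T[:3,3]=o['ee_pos'];d['C']=T@np.array(c['T_tool_cam'])
    else: d['C']=np.linalg.inv(np.array(c['view']))
    for k in c:
        if k not in('pixels','camera_matrix','view','T_tool_cam'): print(n,k,c[k]); d[k]=c[k]
    np.savez('pics/'+f+'.npz',**d); return c['pixels']
def ray(f,u,v):
    d=np.load('pics/'+f+'.npz'); K=d['K']; p=np.linalg.inv(K)@[u,v,1]
    return d['C'][:3,3], d['C'][:3,:3]@np.array([p[0],-p[1],-p[2]])
def atz(f,u,v,z):
    o,r=ray(f,u,v); return o+r*(z-o[2])/r[2]
def tri(*obs):
    A=0;b=0
    for f,u,v in obs:
        o,r=ray(f,u,v); r=r/np.linalg.norm(r); M=np.eye(3)-np.outer(r,r); A=A+M;b=b+M@o
    return np.linalg.solve(A,b)
def proj(f,P):
    d=np.load('pics/'+f+'.npz'); q=np.linalg.inv(d['C'])@[*P,1]; p=d['K']@[q[0],-q[1],-q[2]]; return p[:2]/p[2]
E
python3 - <<'E'
from h import *
a=snap('scene','s0');b=snap('top','t0');c=snap('wrist','w0')
cv2.imwrite('pics/m0.png',cv2.resize(np.vstack([np.hstack([a,b])]),(800,300)))
for f in('s0','t0','w0'):
    d=np.load(f'pics/{f}.npz');print(f,d['C'][:3,3].round(),d['K'].round(1).tolist())
print(readout.get_obs())
E
```

```text
pics
s0 [-196. -913.  754.] [[398.8, 0.0, 249.9], [0.0, 398.8, 192.3], [0.0, 0.0, 1.0]]
t0 [ 321. -106. 1495.] [[433.7, 0.0, 255.8], [0.0, 433.7, 196.1], [0.0, 0.0, 1.0]]
w0 [ 338. -561.  383.] [[280.9, 0.0, 254.7], [0.0, 280.9, 191.7], [0.0, 0.0, 1.0]]
{'clock': 0.15, 'qpos': array([ 1.10203864,  0.46819796, -0.01162213,  1.60339509,  0.00598584,
        1.07139283, -0.05629056]), 'qd': array([-0.00063636, -0.00355598, -0.00011164, -0.00372947,  0.00097241,
        0.00083118, -0.00112598]), 'effort': array([ 1.77338807e-03, -5.20950902e+01, -1.22223515e-02, -2.43976736e+01,
       -5.66697121e-02,  1.52675458e-02,  1.15545749e-04]), 'ee_pos': array([ 268.23141464, -591.58912985,  213.85123286]), 'ee_rot': array([ 3.14151008e+00,  1.35600117e-03, -1.14508397e+00]), 'force': array([-0.53130292, -0.52214285,  0.22304426]), 'ft_torque': array([-0.05786632, -0.02940079, -0.04213863]), 'gripper_width': 1.0010280346852627}
```

View pics/s0.png

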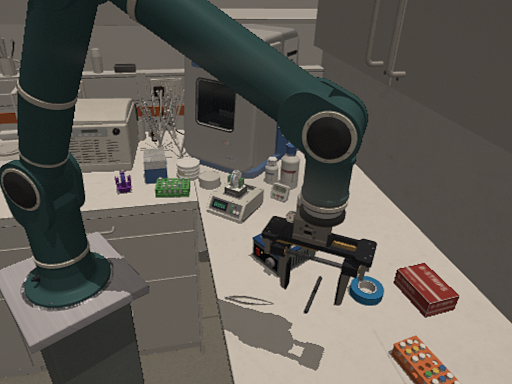

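View pics/t0.png

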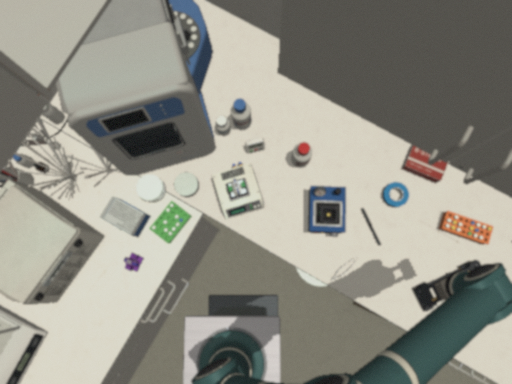

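The scene view shows the tester with the white/green capsule at (236,185). The pump, with its blue lid, is partly behind the gripper at (275,250). In the top view the tester and capsule are at (237,188), the pump at (326,210) and its port at about (327,213). The purple look-alike is at (123,182) in the scene view and (133,262) in the top view. The one meant is white with green buttons and clipped on the tester. I'll confirm this in an enlarged crop.

```bash
python3 - <<'E'
from h import *
t=cv2.imread('pics/t0.png');s=cv2.imread('pics/s0.png')
r=lambda i,x,y,w,h,k:cv2.resize(i[y:y+h,x:x+w],None,fx=k,fy=k,interpolation=cv2.INTER_CUBIC)
a=r(t,205,155,66,66,6);b=r(t,296,176,66,66,6);c=r(s,195,155,66,66,3)
cv2.imwrite('pics/c0.png',np.hstack([a,b]))
def show(n,P): print(n,P.round(1))
show('cap',atz('t0',237,187,130));show('pump',atz('t0',327,213,97))
E
```

```text
cap [568.4 -22.1 130. ]
pump [ 488.1 -312.2   97. ]
```

View pics/c0.png

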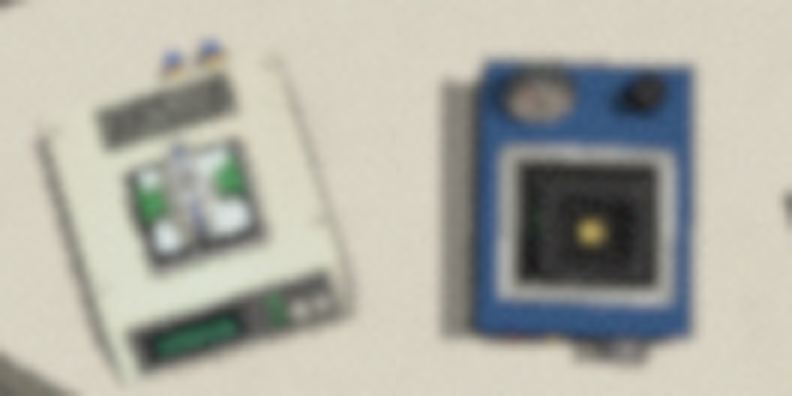

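The crops confirm a white capsule with green buttons, left at about (152,202) and right at (232,172), clipped on the tester. The tester is yawed by about +0.3 rad. The pump's port is empty, with its brass pin at (592,232). I'll fly over the pump first and look with the wrist camera.

Call:
{"op": "move_arm", "data": {"increments": [{"delta_pos":[-0.02,-0.03,-0.03],"spin":0,"gripper":0},{"delta_pos":[-0.05,-0.075,-0.06],"spin":0,"gripper":0},{"delta_pos":[-0.085,-0.12,-0.085],"spin":0,"gripper":0},{"delta_pos":[-0.115,-0.165,-0.085],"spin":0,"gripper":0},{"delta_pos":[-0.145,-0.21,-0.085],"spin":0,"gripper":0},{"delta_pos":[-0.165,-0.24,-0.085],"spin":0,"gripper":0},{"delta_pos":[-0.165,-0.24,-0.085],"spin":0,"gripper":0},{"delta_pos":[-0.165,-0.24,-0.085],"spin":0,"gripper":0}]}}

```text
clock: 1.15
ee_pos: [418.3, -343.3, 299.4]
ee_rot: [3.141, -0.0, -1.146]
force: [-0.5, -0.5, 0.3]
gripper_width: 1.0
```

```bash
python3 - <<'E'
from h import *
snap('wrist','w1');o=readout.get_obs();print(o['clock'],o['ee_pos'],o['ee_rot'],o['qpos']);d=np.load('pics/w1.npz');print(d['C'].round(3))
print(proj('w1',[488,-312,97]))
E
```

```text
1.2 [ 418.00883101 -343.77029241  299.39017366] [ 3.14086623e+00 -5.46989064e-05 -1.14703746e+00] [ 0.75349903  0.2136598  -0.14914845  1.76282419  0.03496447  1.16795718
 -0.55306618]
[[ 4.13000e-01  8.77000e-01  2.45000e-01  4.87781e+02]
 [-9.11000e-01  3.97000e-01  1.11000e-01 -3.12131e+02]
 [ 0.00000e+00 -2.69000e-01  9.63000e-01  4.68354e+02]
 [ 0.00000e+00  0.00000e+00  0.00000e+00  1.00000e+00]]
[254.58351167 112.92314992]
```

Call:
{"op": "move_arm", "data": {"increments": [{"delta_pos":[-0.02,-0.015,0],"spin":0.04,"gripper":0},{"delta_pos":[-0.065,-0.05,0],"spin":0.08,"gripper":0},{"delta_pos":[-0.11,-0.085,0],"spin":0.12,"gripper":0},{"delta_pos":[-0.155,-0.125,0],"spin":0.16,"gripper":0},{"delta_pos":[-0.2,-0.16,0],"spin":0.16,"gripper":0},{"delta_pos":[-0.23,-0.185,0],"spin":0.16,"gripper":0},{"delta_pos":[-0.242,-0.193,0],"spin":0.16,"gripper":0},{"delta_pos":[-0.242,-0.193,0],"spin":0.16,"gripper":0}]}}

```text
clock: 2.2
ee_pos: [494.6, -43.5, 299.4]
ee_rot: [3.141, -0.0, -1.306]
force: [-1.3, -0.7, -0.4]
gripper_width: 0.999
```

```bash
python3 - <<'E'
from h import *
a=snap('wrist','w2');o=readout.get_obs();print(o['clock'],o['ee_pos'],o['ee_rot'],o['qpos'])
print(proj('w2',[568,-22,130]))
b=cv2.imread('pics/w1.png');cv2.imwrite('pics/m1.png',np.hstack([b,a])[:, :])
E
python3 -c "
import cv2;m=cv2.imread('pics/m1.png')
import numpy as np
a=m[:,:512];b=m[:,512:]
cv2.imwrite('pics/m1.png',np.hstack([cv2.resize(a[:,100:400],(400,512)),cv2.resize(b[:,100:400],(400,512))]))"
```

```text
2.25 [494.48325578 -44.45497971 299.35550466] [ 3.14083139e+00 -5.65218096e-04 -1.30742377e+00] [ 0.35701617  0.15015038 -0.37065819  1.84819316  0.06008462  1.1545727
 -1.34161137]
[253.16245166 112.94119778]
```

View pics/m1.png

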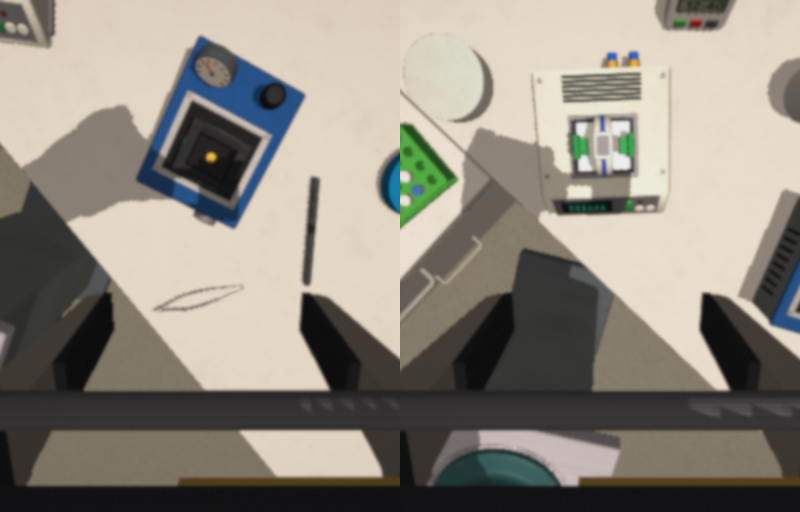

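The wrist views show the pump's port at about (210,155) in the left half of the composite, and the capsule at (603,146) in the right half, nearly aligned with the tool. I'll enlarge both for exact pixels.

```bash
python3 - <<'E'
from h import *
a=cv2.imread('pics/w1.png');b=cv2.imread('pics/w2.png')
r=lambda i,x,y,w,h,k:cv2.resize(i[y:y+h,x:x+w],None,fx=k,fy=k,interpolation=cv2.INTER_CUBIC)
cv2.imwrite('pics/c1.png',np.hstack([r(a,205,60,100,100,4),r(b,200,50,100,100,4)]))
E
```

```text
(no output)
```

View pics/c1.png

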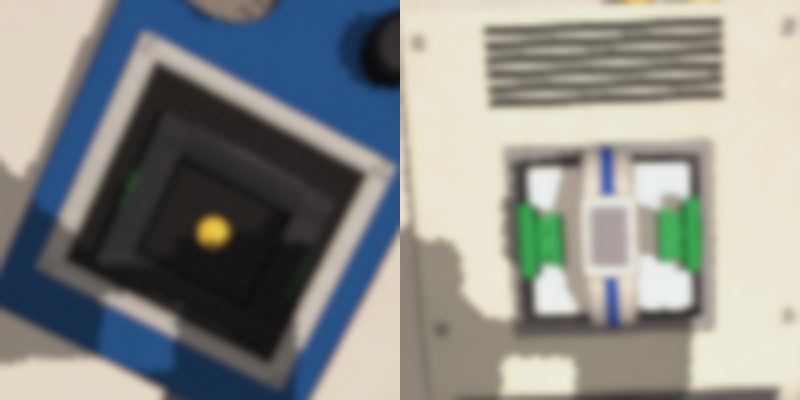

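Capsule top-plate centre is at crop (609,236), with the button faces at x = 519 and 700. The pump's brass pin is at crop (213,232) and the housing frame corners are clear. The floating port is a dark shape around the pin.

```bash
python3 - <<'E'
from h import *
W1=lambda x,y:(205+x/4,60+y/4)
W2=lambda x,y:(200+(x-400)/4,50+y/4)
print('captop tri',tri(('w2',*W2(609,236)),('t0',237.5,187.5)).round(1),'w2@143.5',atz('w2',*W2(609,236),143.5).round(1),'t0@143.5',atz('t0',237.5,187.5,143.5).round(1))
def ang(f,W,a,b,z):
    A=atz(f,*W(*a),z);B=atz(f,*W(*b),z);d=B-A;return round(np.arctan2(d[1],d[0]),3),round(np.hypot(*d[:2]),1),((A+B)/2).round(1)
print('buttons',ang('w2',W2,(519,241),(701,234),61.5+60))
print('flange',ang('w2',W2,(527,168),(690,160),86),ang('w2',W2,(533,318),(698,313),86),ang('w2',W2,(533,318),(527,168),86),ang('w2',W2,(698,313),(690,160),86))
print('vents',ang('w2',W2,(486,28),(722,17),60),ang('w2',W2,(490,106),(722,97),60))
print('pin tri',tri(('w1',*W1(213,232)),('t0',328.7,214.7)).round(1),'w1@81.5',atz('w1',*W1(213,232),81.5).round(1),'t0',atz('t0',328.7,214.7,81.5).round(1))
for z in (75,97):
  C=[(155,65),(365,170),(270,360),(70,255)]
  P=np.array([atz('w1',*W1(*c),z) for c in C]);print(z,P.round(1).tolist(),P.mean(0).round(1))
  for a,b in((0,1),(3,2),(3,0),(2,1)):print(ang('w1',W1,C[a],C[b],z))
  C=[(145,30),(393,165),(280,390),(38,268)]
  for a,b in((0,1),(3,2),(3,0),(2,1)):print('outer',ang('w1',W1,C[a],C[b],z))
E
```

```text
captop tri [572.7 -20.5  95.6] w2@143.5 [571.8 -20.  143.5] t0@143.5 [564.3 -24.5 143.5]
buttons (np.float64(-1.269), np.float64(54.0), array([571.7, -20.1, 121.5]))
flange (np.float64(-1.259), np.float64(52.4), array([593.8, -13.4,  86. ])) (np.float64(-1.276), np.float64(54.9), array([548.5, -28. ,  86. ])) (np.float64(0.286), np.float64(47.2), array([563.2,   4.9,  86. ])) (np.float64(0.338), np.float64(48.1), array([579.2, -46.3,  86. ]))
vents (np.float64(-1.263), np.float64(78.5), array([6.38e+02, 3.00e-01, 6.00e+01])) (np.float64(-1.269), np.float64(78.5), array([614.6,  -6.7,  60. ]))
pin tri [ 484.  -319.2   85.3] w1@81.5 [ 484.1 -319.1   81.5] t0 [ 484.3 -319.9   81.5]
75 [[524.1, -280.1, 75.0], [523.2, -357.2, 75.0], [452.9, -355.3, 75.0], [457.1, -278.0, 75.0]] [ 489.3 -317.7   75. ]
(np.float64(-1.583), np.float64(77.0), array([ 523.7, -318.6,   75. ]))
(np.float64(-1.624), np.float64(77.4), array([ 455. , -316.7,   75. ]))
(np.float64(-0.031), np.float64(67.1), array([ 490.6, -279.1,   75. ]))
(np.float64(-0.026), np.float64(70.3), array([ 488.1, -356.3,   75. ]))
outer
[... 323 characters left out ...]
9, 97.0], [521.2, -354.6, 97.0], [454.9, -352.9, 97.0], [458.8, -279.9, 97.0]] [ 489.2 -317.4   97. ]
(np.float64(-1.583), np.float64(72.7), array([ 521.7, -318.3,   97. ]))
(np.float64(-1.624), np.float64(73.1), array([ 456.8, -316.4,   97. ]))
(np.float64(-0.031), np.float64(63.4), array([ 490.4, -280.9,   97. ]))
(np.float64(-0.026), np.float64(66.4), array([ 488. , -353.8,   97. ]))
outer (np.float64(-1.614), np.float64(87.0), array([ 528.1, -318.6,   97. ]))
outer (np.float64(-1.61), np.float64(88.2), array([ 449. , -316.2,   97. ]))
outer (np.float64(-0.038), np.float64(79.3), array([ 490.4, -273.6,   97. ]))
outer (np.float64(-0.023), np.float64(78.9), array([ 486.7, -361.1,   97. ]))
```

Call:
{"op": "move_arm", "data": {"increments": [{"delta_pos":[-0.001,-0.03,0.03],"spin":-0.02,"gripper":0},{"delta_pos":[-0.0025,-0.06,0.07],"spin":-0.04,"gripper":0},{"delta_pos":[-0.0025,-0.0807,0.115],"spin":-0.04,"gripper":0},{"delta_pos":[-0.0025,-0.0807,0.149],"spin":-0.04,"gripper":0},{"delta_pos":[-0.0025,-0.0807,0.149],"spin":-0.04,"gripper":0},{"delta_pos":[-0.0025,-0.0807,0.149],"spin":-0.04,"gripper":0}]}}

```text
clock: 3.0
ee_pos: [572.6, -20.4, 151.8]
ee_rot: [-3.14, -0.001, -1.267]
force: [0.1, -0.2, 0.6]
gripper_width: 1.0
```

```bash
python3 - <<'E'
from h import *
a=snap('wrist','w3');o=readout.get_obs();print(o['clock'],o['ee_pos'],o['ee_rot'],o['force'])
cv2.imwrite('pics/c3.png',cv2.resize(a[190:370,130:380],None,fx=3.2,fy=3.2,interpolation=cv2.INTER_CUBIC))
E
```

```text
3.05 [572.95838743 -20.03635849 152.38404684] [-3.13908861e+00 -1.49413484e-03 -1.26670530e+00] [ 0.85293321 -0.24056915 -0.19528152]
```

View pics/c3.png

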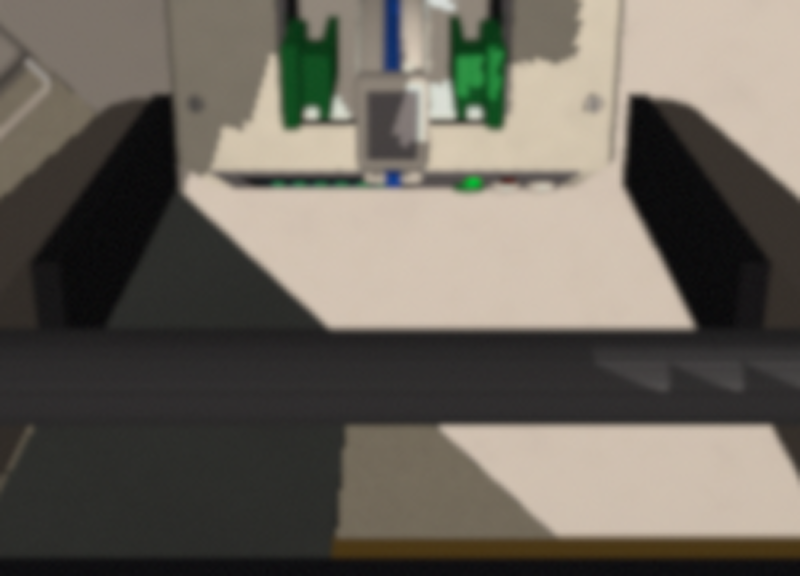

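The fingers' inner edges are at x = 178 and 626 (mid 402). The capsule top plate is centred at (392,118) and the buttons' outer faces at 282 and 505 (mid 393), so the capsule sits about 1.8 mm to the tool's -x. I'll compute the correction.

```bash
python3 - <<'E'
from h import *
W2=lambda x,y:(200+(x-400)/4,50+y/4); W3=lambda x,y:(130+x/3.2,190+y/3.2)
P=tri(('w2',*W2(609,236)),('w3',*W3(392,118)));print(P.round(1))
Q=atz('w3',*W3(392,118),143.5);print(Q.round(1))
C=np.load('pics/w3.npz')['C'];y=-1.267
A=atz('w3',*W3(178,100),152);B=atz('w3',*W3(626,100),152);M=(A+B)/2;print(A.round(1),B.round(1),M.round(1))
tx=np.array([np.cos(y),np.sin(y),0]);ty=np.array([np.sin(y),-np.cos(y),0])
for n,p in(('tri',P),('w3',Q),('fing',M)):
  d=p-[572.6,-20.2,152];print(n,(d@tx).round(1),(d@ty).round(1))
for a,b,z in(((282,130),(505,128),61.5+60),):
  A=atz('w3',*W3(*a),z);B=atz('w3',*W3(*b),z);print('butt',((A+B)/2-[572.6,-20.2,0])@tx,np.linalg.norm(B-A),np.arctan2(*(B-A)[1::-1]))
E
```

```text
[571.8 -19.6 137.7]
[574.  -18.7 143.5]
[568.3  24.5 152. ] [595.2 -61.4 152. ] [581.7 -18.5 152. ]
tri -0.8 0.6
w3 -1.0 -1.8
fing 1.1 -9.2
butt -0.8270273650973956 53.38254119220133 -1.2578118483940801
```

Call:
{"op": "move_arm", "data": {"increments": [{"delta_pos":[-0.0015,0,0.012],"spin":0,"gripper":0.2},{"delta_pos":[-0.0015,0,0.028],"spin":0,"gripper":0.2},{"delta_pos":[-0.0015,0,0.045],"spin":0,"gripper":0.2},{"delta_pos":[-0.0015,0,0.0585],"spin":0,"gripper":0.3},{"delta_pos":[-0.0015,0,0.0585],"spin":0,"gripper":0.38},{"delta_pos":[-0.0015,0,0.0585],"spin":0,"gripper":0.38},{"delta_pos":[-0.0015,0,0.0585],"spin":0,"gripper":0.38}], "grip_force": 15}}

```text
clock: 3.92
ee_pos: [572.0, -17.4, 92.6]
ee_rot: [-3.141, -0.0, -1.265]
force: [-0.6, -1.1, -0.3]
gripper_width: 0.619
```

```bash
cat > st.py <<'E'
from h import *
o=readout.get_obs();y=o['ee_rot'][2];tx=np.array([np.cos(y),np.sin(y),0]);ty=np.array([np.sin(y),-np.cos(y),0])
f=o['force'];print(o['clock'],o['ee_pos'].round(1),o['ee_rot'].round(4),'F tool',(f@tx).round(2),(f@ty).round(2),'Fz',f[2].round(2),'w',round(o['gripper_width']*92,2),'T',o['ft_torque'].round(2))
E
python3 st.py
```

```text
3.925 [572.  -17.4  92.6] [-3.1405e+00 -4.0000e-04 -1.2651e+00] F tool 0.88 0.88 Fz -0.33 w 56.92 T [ 0.03 -0.    0.05]
```

Call:
{"op": "move_arm", "data": {"increments": [{"delta_pos":[0,0,0],"spin":0,"gripper":0.46},{"delta_pos":[0,0,0],"spin":0,"gripper":0.46},{"delta_pos":[0,0,0],"spin":0,"gripper":0.46},{"delta_pos":[0,0,0],"spin":0,"gripper":0.46}]}}

```text
clock: 4.42
ee_pos: [571.9, -17.5, 92.6]
ee_rot: [-3.141, -0.0, -1.265]
force: [0.5, -0.5, 4.8]
gripper_width: 0.539
```

```bash
python3 st.py
```

```text
4.425 [571.9 -17.5  92.6] [-3.1407e+00 -5.0000e-04 -1.2651e+00] F tool 0.64 -0.3 Fz 4.83 w 49.6 T [-0.08  0.01  0.06]
```

Call:
{"op": "move_arm", "data": {"increments": [{"delta_pos":[0,0,-0.001],"spin":0,"gripper":0.46},{"delta_pos":[0,0,-0.001],"spin":0,"gripper":0.46},{"delta_pos":[0,0,-0.001],"spin":0,"gripper":0.46}]}}

```text
clock: 4.8
ee_pos: [571.1, -17.6, 92.7]
ee_rot: [3.141, 0.0, -1.265]
force: [-0.3, -0.3, -0.4]
gripper_width: 0.542
```

```bash
python3 st.py; python3 - <<'E'
from h import *
a=snap('wrist','w4')
cv2.imwrite('pics/c4.png',cv2.resize(a[190:370,130:380],None,fx=3.2,fy=3.2,interpolation=cv2.INTER_CUBIC))
E
```

```text
4.8 [571.1 -17.6  92.7] [ 3.1407e+00  2.0000e-04 -1.2651e+00] F tool 0.19 0.35 Fz -0.44 w 49.87 T [-0.18 -0.02  0.03]
```

View pics/c4.png

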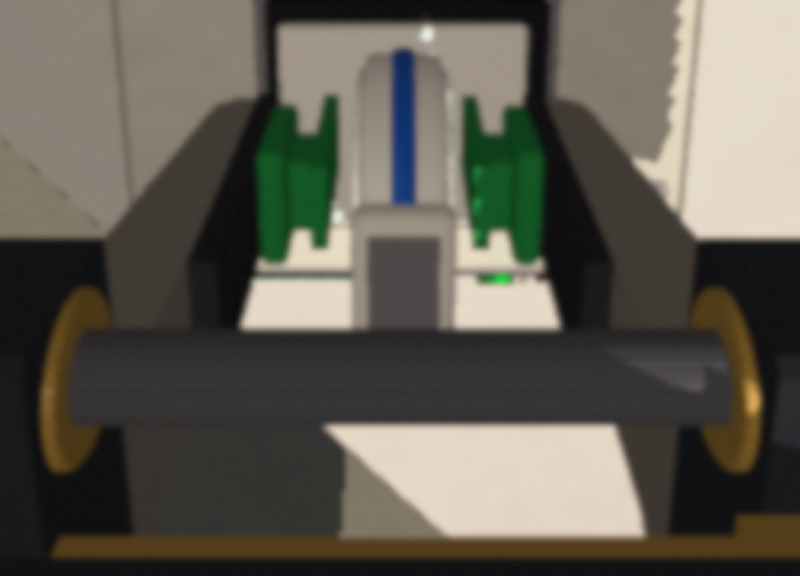

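The view shows the fingers on both buttons (outer faces x = 258 and 545, mid 401). The disc spans 357 to 452 (mid 404), so the tool is about 0.4 mm off centre. I'll correct that and squeeze fully.

Call:
{"op": "move_arm", "data": {"increments": [{"delta_pos":[0.0004,0,-0.0005],"spin":0,"gripper":0.5},{"delta_pos":[0.0004,0,-0.0005],"spin":0,"gripper":0.53},{"delta_pos":[0.0004,0,-0.0005],"spin":0,"gripper":0.57},{"delta_pos":[0.0004,0,-0.0005],"spin":0,"gripper":0.57},{"delta_pos":[0.0004,0,-0.0005],"spin":0,"gripper":0.57},{"delta_pos":[0.0004,0,-0.0005],"spin":0,"gripper":0.57}], "grip_force": 20}}

```text
clock: 5.6
ee_pos: [571.6, -17.9, 93.6]
ee_rot: [3.142, -0.0, -1.265]
force: [-0.1, 0.0, -1.7]
gripper_width: 0.436
```

```bash
python3 st.py
```

```text
5.6 [571.6 -17.9  93.6] [ 3.1416e+00 -1.0000e-04 -1.2651e+00] F tool -0.04 0.07 Fz -1.71 w 40.07 T [-0.23 -0.05 -0.04]
```

Call:
{"op": "move_arm", "data": {"increments": [{"delta_pos":[0,0,-0.0005],"spin":0,"gripper":0.57},{"delta_pos":[0,0,-0.001],"spin":0,"gripper":0.57},{"delta_pos":[0,0,-0.0015],"spin":0,"gripper":0.57},{"delta_pos":[0,0,-0.002],"spin":0,"gripper":0.57},{"delta_pos":[0,0,-0.0025],"spin":0,"gripper":0.57},{"delta_pos":[0,0,-0.003],"spin":0,"gripper":0.57}]}}

```text
clock: 6.35
ee_pos: [571.6, -17.9, 96.6]
ee_rot: [3.142, -0.0, -1.265]
force: [0.7, -1.2, -1.0]
gripper_width: 0.437
```

```bash
python3 st.py
```

```text
6.35 [571.6 -17.9  96.6] [ 3.1416e+00 -1.0000e-04 -1.2652e+00] F tool 1.3 -0.27 Fz -1.01 w 40.18 T [-0.2  -0.03  0.01]
```

Call:
{"op": "move_arm", "data": {"increments": [{"delta_pos":[0,0,-0.002],"spin":0,"gripper":0.57},{"delta_pos":[0,0,-0.004],"spin":0,"gripper":0.57},{"delta_pos":[0,0,-0.007],"spin":0,"gripper":0.57},{"delta_pos":[0,0,-0.01],"spin":0,"gripper":0.57},{"delta_pos":[0,0,-0.013],"spin":0,"gripper":0.57},{"delta_pos":[0,0,-0.018],"spin":0,"gripper":0.57},{"delta_pos":[0,0,-0.025],"spin":0,"gripper":0.57},{"delta_pos":[0,0,-0.035],"spin":0,"gripper":0.57},{"delta_pos":[0,0,-0.05],"spin":0,"gripper":0.57},{"delta_pos":[0,0,-0.05],"spin":0,"gripper":0.57}]}}

```text
clock: 7.6
ee_pos: [572.8, -17.8, 148.4]
ee_rot: [-3.139, -0.001, -1.265]
force: [0.6, 0.0, -0.9]
gripper_width: 0.434
```

```bash
python3 st.py; python3 - <<'E'
from h import *
a=snap('wrist','w5');b=snap('scene','s5')
cv2.imwrite('pics/c5.png',np.hstack([cv2.resize(a[190:370,160:360],(500,450),interpolation=cv2.INTER_CUBIC),cv2.resize(b[130:250,180:260],(300,450),interpolation=cv2.INTER_CUBIC)]))
E
```

```text
7.6 [572.8 -17.8 148.4] [-3.1385e+00 -1.2000e-03 -1.2651e+00] F tool 0.16 -0.53 Fz -0.86 w 39.92 T [ 0.01 -0.04 -0.03]
```

View pics/c5.png

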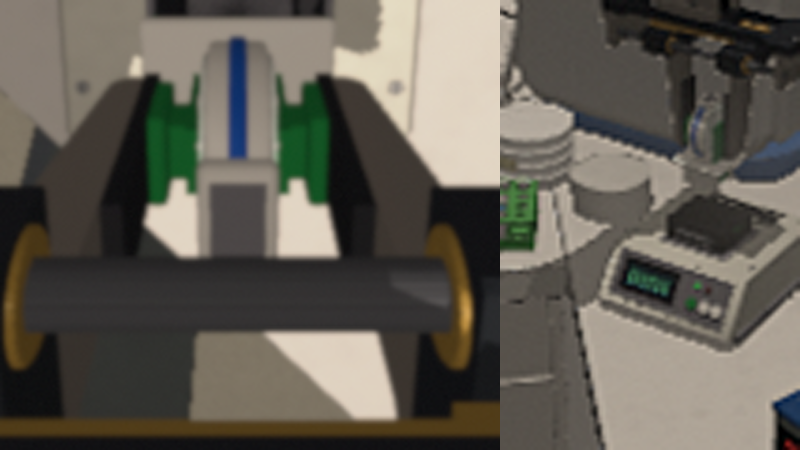

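The capsule is held, with both buttons pressed in (about 40 mm apart), and it is clear of the tester's port at (710,215). Next I'll carry it so the wrist camera is over the pump's port.

Call:
{"op": "move_arm", "data": {"increments": [{"delta_pos":[0.005,0.005,-0.02],"spin":0.03,"gripper":0.57},{"delta_pos":[0.02,0.02,-0.045],"spin":0.07,"gripper":0.57},{"delta_pos":[0.048,0.05,-0.052],"spin":0.11,"gripper":0.57},{"delta_pos":[0.08,0.083,-0.052],"spin":0.16,"gripper":0.57},{"delta_pos":[0.115,0.12,-0.052],"spin":0.21,"gripper":0.57},{"delta_pos":[0.15,0.157,-0.052],"spin":0.26,"gripper":0.57},{"delta_pos":[0.185,0.194,-0.052],"spin":0.31,"gripper":0.57},{"delta_pos":[0.212,0.224,-0.052],"spin":0.335,"gripper":0.57},{"delta_pos":[0.23,0.242,-0.052],"spin":0.335,"gripper":0.57},{"delta_pos":[0.2355,0.248,-0.052],"spin":0.335,"gripper":0.57}]}}

```text
clock: 8.95
ee_pos: [404.9, -318.8, 199.4]
ee_rot: [-3.141, -0.001, -1.604]
force: [0.5, 0.2, -0.9]
gripper_width: 0.436
```

Call:
{"op": "move_arm", "data": {"increments": [{"delta_pos":[0,0,0],"spin":0,"gripper":0.57},{"delta_pos":[0,0,0],"spin":0,"gripper":0.57},{"delta_pos":[0,0,0],"spin":0,"gripper":0.57}]}}

```text
clock: 9.32
ee_pos: [406.7, -316.0, 198.6]
ee_rot: [-3.141, 0.0, -1.598]
force: [0.1, 0.1, -1.7]
gripper_width: 0.433
```

```bash
python3 st.py; python3 - <<'E'
from h import *
a=snap('wrist','w6')
print(proj('w6',[484,-317,97]))
b=np.clip(255*(a/255.)**0.5,0,255).astype(np.uint8)
u,v=map(int,proj('w6',[484,-317,97]))
x=u-65;y=max(v-70,0);print(x,y)
cv2.imwrite('pics/c6.png',cv2.resize(b[y:y+130,x:x+130],None,fx=4.6,fy=4.6,interpolation=cv2.INTER_CUBIC))
E
```

```text
9.325 [ 406.7 -316.   198.6] [-3.1415e+00  3.0000e-04 -1.5982e+00] F tool -0.13 -0.1 Fz -1.73 w 39.88 T [0.   0.09 0.02]
[253.40628268 112.0140306 ]
188 42
```

View pics/c6.png

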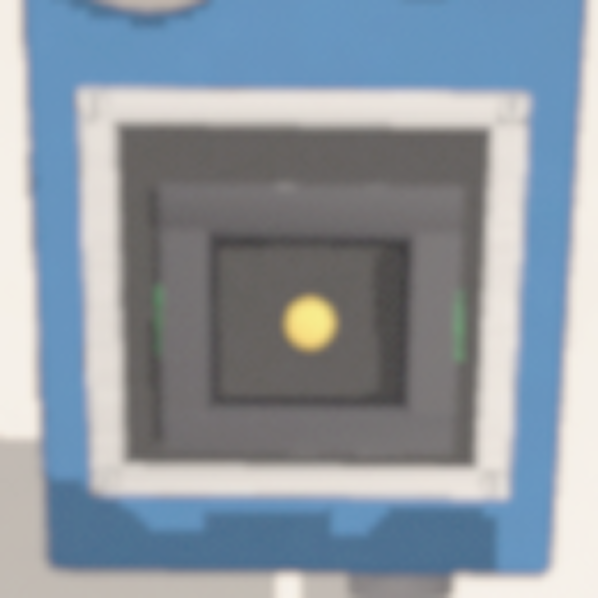

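The throat opening shows clearly at crop (211–411, 236–406), centre (311,321), with the brass pin at (311,323). Its edges are level with the image, so the yaw already matches.

```bash
python3 - <<'E'
from h import *
W=lambda x,y:(188+x/4.6,42+y/4.6)
y=-1.598;tx=np.array([np.cos(y),np.sin(y),0]);ty=np.array([np.sin(y),-np.cos(y),0]);T=np.array([406.7,-316,0])
for p,z in(((311,321),97),((311,323),81.5)):
  P=atz('w6',*W(*p),z);d=P-T;print(P.round(1),(d@tx).round(2),(d@ty).round(2))
for a,b in(((211,236),(411,236)),((212,406),(409,406)),((211,236),(212,406)),((80,90),(532,95)),((90,495),(510,497))):
  A=atz('w6',*W(*a),97);B=atz('w6',*W(*b),97);d=B-A;print(np.linalg.norm(d).round(1),np.arctan2(d[1],d[0]).round(3))
C=[(80,90),(532,95),(510,497),(90,495)];print(np.mean([atz('w6',*W(*c),76) for c in C],0))
print(tri(('w6',*W(311,323)),('w1',258.25,118)))
E
```

```text
[ 484.2 -319.    97. ] 0.94 -77.51
[ 483.8 -319.1   81.5] 0.98 -77.18
39.6 -1.598
40.4 -1.598
33.0 3.101
87.1 -1.608
87.7 -1.603
[ 488.18915365 -317.4683207    76.        ]
[ 483.93679928 -319.17892012   74.59453336]
```

Call:
{"op": "move_arm", "data": {"increments": [{"delta_pos":[0,-0.02,0],"spin":0,"gripper":0.57},{"delta_pos":[-0.0002,-0.045,0.005],"spin":0,"gripper":0.57},{"delta_pos":[-0.0004,-0.068,0.015],"spin":0,"gripper":0.57},{"delta_pos":[-0.0004,-0.0778,0.03],"spin":0,"gripper":0.57},{"delta_pos":[-0.0004,-0.0778,0.045],"spin":0,"gripper":0.57},{"delta_pos":[-0.0004,-0.0778,0.058],"spin":0,"gripper":0.57},{"delta_pos":[-0.0004,-0.0778,0.062],"spin":0,"gripper":0.57},{"delta_pos":[-0.0004,-0.0778,0.062],"spin":0,"gripper":0.57},{"delta_pos":[-0.0004,-0.0778,0.062],"spin":0,"gripper":0.57}]}}

```text
clock: 10.5
ee_pos: [484.0, -319.3, 137.3]
ee_rot: [-3.141, -0.001, -1.6]
force: [0.3, 0.0, -0.8]
gripper_width: 0.433
```

```bash
python3 st.py
```

```text
10.5 [ 484.  -319.3  137.3] [-3.1406e+00 -7.0000e-04 -1.6004e+00] F tool -0.01 -0.31 Fz -0.81 w 39.83 T [ 0.07  0.07 -0.01]
```

Call:
{"op": "move_arm", "data": {"increments": [{"delta_pos":[0,0,0],"spin":0,"gripper":0.57},{"delta_pos":[0,0,0],"spin":0,"gripper":0.57},{"delta_pos":[0,0,0],"spin":0,"gripper":0.57},{"delta_pos":[0,0,0],"spin":0,"gripper":0.57}]}}

```text
clock: 11.0
ee_pos: [483.8, -319.0, 136.6]
ee_rot: [-3.142, -0.0, -1.6]
force: [0.4, -0.0, -1.0]
gripper_width: 0.438
```

```bash
python3 st.py; python3 - <<'E'
from h import *
o=[]
a=snap('wrist','w7')
for i in range(5): o.append(readout.get_obs()['ee_pos']); cams.read_camera('wrist')
print(np.round(o,2))
b=np.clip(255*(a/255.)**0.5,0,255).astype(np.uint8)
cv2.imwrite('pics/c7.png',cv2.resize(b[150:340,130:380],None,fx=3.1,fy=3.1,interpolation=cv2.INTER_CUBIC))
E
```

```text
11.0 [ 483.8 -319.   136.6] [-3.1415e+00 -1.0000e-04 -1.6001e+00] F tool 0.04 -0.37 Fz -0.99 w 40.27 T [ 0.06  0.02 -0.02]
[[ 483.74 -318.93  136.58]
 [ 483.74 -318.94  136.57]
 [ 483.73 -318.92  136.55]
 [ 483.74 -318.93  136.57]
 [ 483.72 -318.9   136.53]]
```

View pics/c7.png

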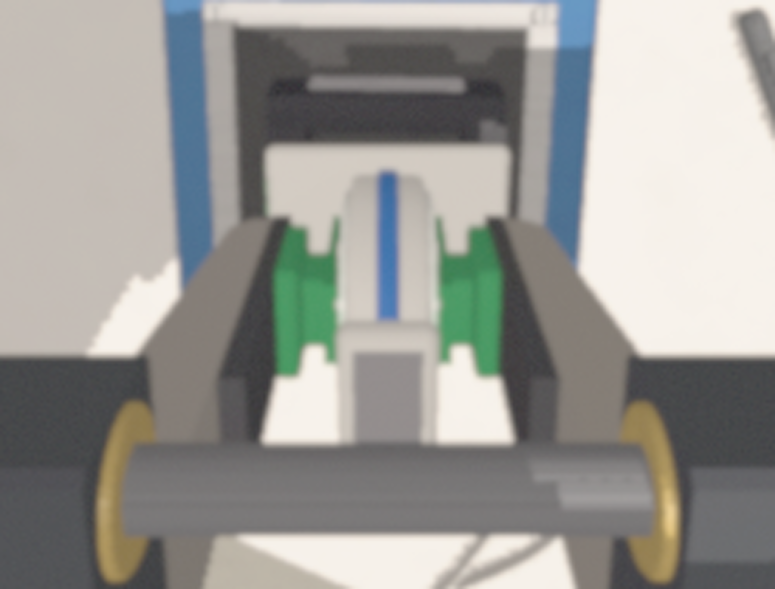

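The flange spans x = 266–511 (mid 388.5) and the port's rear rim about 268–507 (mid 387.5), so x is aligned to about 0.3 mm. I'll check the other axis numerically from the flange and rim rear edges.

```bash
python3 - <<'E'
from h import *
W=lambda x,y:(130+x/3.1,150+y/3.1)
W6=lambda x,y:(188+x/4.6,42+y/4.6)
y=-1.6;tx=np.array([np.cos(y),np.sin(y),0]);ty=np.array([np.sin(y),-np.cos(y),0]);T=np.array([483.74,-318.93,0])
for n,p,z in(('flange far',(388.5,146),129),('rim far',(387.5,78),97),('rim far2',(387.5,86),97),('top plate',(388.5,322),186.5)):
  d=atz('w7',*W(*p),z)-T;print(n,(d@tx).round(2),(d@ty).round(2))
# w6: rim far edge & near edge
for p in((311,186),(311,236),(311,406),(311,458)):
  d=atz('w6',*W6(*p),97)-T;print('w6 rim',p,(d@tx).round(2),(d@ty).round(2))
E
```

```text
flange far 0.55 -23.22
rim far 0.37 -31.0
rim far2 0.37 -28.99
top plate 0.43 -12.66
w6 rim (311, 186) 0.03 -25.89
w6 rim (311, 236) 0.06 -16.61
w6 rim (311, 406) 0.15 16.34
w6 rim (311, 458) 0.19 26.88
```

```bash
python3 - <<'E'
from h import *
y=-1.6;ty=np.array([np.sin(y),-np.cos(y),0]);T=np.array([483.74,-318.93,0])
for t in(-24,-26,-28):
  for z in(97,90,80,75,70):
    p=proj('w7',T+ty*t+[0,0,z]);print(t,z,((p-[130,150])*3.1).round(0))
E
```

```text
-24 97 [386. 106.]
-24 90 [386.  99.]
-24 80 [386.  90.]
-24 75 [386.  86.]
-24 70 [386.  82.]
-26 97 [386.  98.]
-26 90 [386.  91.]
-26 80 [386.  83.]
-26 75 [386.  79.]
-26 70 [386.  75.]
-28 97 [386.  90.]
-28 90 [386.  84.]
-28 80 [386.  75.]
-28 75 [386.  72.]
-28 70 [386.  68.]
```

The port and capsule agree within about 1 mm on both axes. I'll descend carefully, watching the force.

Call:
{"op": "move_arm", "data": {"increments": [{"delta_pos":[0.0,0,0.002],"spin":0,"gripper":0.57},{"delta_pos":[0.0,0,0.004],"spin":0,"gripper":0.57},{"delta_pos":[0.0,0,0.006],"spin":0,"gripper":0.57},{"delta_pos":[0.0,0,0.007],"spin":0,"gripper":0.57},{"delta_pos":[0.0,0,0.008],"spin":0,"gripper":0.57},{"delta_pos":[0.0,0,0.009],"spin":0,"gripper":0.57},{"delta_pos":[0.0,0,0.009],"spin":0,"gripper":0.57}]}}

```text
clock: 12.18
ee_pos: [483.7, -318.9, 127.5]
ee_rot: [3.142, 0.0, -1.6]
force: [0.1, 0.5, -0.7]
gripper_width: 0.434
```

Call:
{"op": "move_arm", "data": {"increments": [{"delta_pos":[0.0,0,0.0005],"spin":0,"gripper":0.57},{"delta_pos":[0.0,0,0.001],"spin":0,"gripper":0.57},{"delta_pos":[0.0,0,0.0015],"spin":0,"gripper":0.57},{"delta_pos":[0.0,0,0.002],"spin":0,"gripper":0.57}]}}

```text
clock: 12.68
ee_pos: [483.7, -319.0, 125.6]
ee_rot: [3.142, -0.0, -1.6]
force: [0.5, -0.6, -0.8]
gripper_width: 0.432
```

```bash
python3 st.py
```

```text
12.675 [ 483.7 -319.   125.6] [ 3.1416 -0.     -1.6001] F tool 0.54 -0.54 Fz -0.8 w 39.78 T [ 0.04 -0.04  0.02]
```

Call:
{"op": "move_arm", "data": {"increments": [{"delta_pos":[0,0,0.001],"spin":0,"gripper":0.57},{"delta_pos":[0,0,0.002],"spin":0,"gripper":0.57},{"delta_pos":[0,0,0.003],"spin":0,"gripper":0.57},{"delta_pos":[0,0,0.004],"spin":0,"gripper":0.57}]}}

```text
clock: 13.18
ee_pos: [483.8, -318.9, 121.5]
ee_rot: [3.142, -0.0, -1.6]
force: [0.4, 0.3, -0.0]
gripper_width: 0.436
```

Call:
{"op": "move_arm", "data": {"increments": [{"delta_pos":[0,0,0.001],"spin":0,"gripper":0.57},{"delta_pos":[0,0,0.002],"spin":0,"gripper":0.57},{"delta_pos":[0,0,0.003],"spin":0,"gripper":0.57},{"delta_pos":[0,0,0.004],"spin":0,"gripper":0.57}]}}

```text
clock: 13.68
ee_pos: [483.8, -318.9, 117.5]
ee_rot: [-3.142, -0.0, -1.6]
force: [-0.1, 0.8, -0.6]
gripper_width: 0.435
```

Call:
{"op": "move_arm", "data": {"increments": [{"delta_pos":[0,0,0.001],"spin":0,"gripper":0.57},{"delta_pos":[0,0,0.002],"spin":0,"gripper":0.57},{"delta_pos":[0,0,0.003],"spin":0,"gripper":0.57}]}}

```text
clock: 14.05
ee_pos: [483.7, -319.0, 114.5]
ee_rot: [3.142, -0.0, -1.6]
force: [-0.6, -0.3, -0.9]
gripper_width: 0.433
```

```bash
python3 st.py
```

```text
14.05 [ 483.7 -319.   114.5] [ 3.1416e+00 -1.0000e-04 -1.6001e+00] F tool 0.31 0.63 Fz -0.91 w 39.84 T [0.07 0.03 0.04]
```

Call:
{"op": "move_arm", "data": {"increments": [{"delta_pos":[0,0,0.0007],"spin":0,"gripper":0.57},{"delta_pos":[0,0,0.0014],"spin":0,"gripper":0.57},{"delta_pos":[0,0,0.002],"spin":0,"gripper":0.57}]}}

```text
clock: 14.42
ee_pos: [483.8, -319.0, 112.8]
ee_rot: [-3.141, -0.0, -1.6]
force: [0.1, -0.6, 1.2]
gripper_width: 0.434
```

Call:
{"op": "move_arm", "data": {"increments": [{"delta_pos":[0,0,0.0007],"spin":0,"gripper":0.57},{"delta_pos":[0,0,0.0014],"spin":0,"gripper":0.57},{"delta_pos":[0,0,0.002],"spin":0,"gripper":0.57}]}}

```text
clock: 14.8
ee_pos: [483.8, -319.0, 110.7]
ee_rot: [-3.141, -0.0, -1.6]
force: [-1.4, 0.3, 1.2]
gripper_width: 0.436
```

Call:
{"op": "move_arm", "data": {"increments": [{"delta_pos":[0,0,0.0005],"spin":0,"gripper":0.57},{"delta_pos":[0,0,0.001],"spin":0,"gripper":0.57},{"delta_pos":[0,0,0.001],"spin":0,"gripper":0.57}]}}

```text
clock: 15.18
ee_pos: [483.8, -319.0, 109.7]
ee_rot: [-3.141, -0.0, -1.6]
force: [-1.0, -0.8, 3.3]
gripper_width: 0.435
```

Call:
{"op": "move_arm", "data": {"increments": [{"delta_pos":[0,0,0.0005],"spin":0,"gripper":0.57},{"delta_pos":[0,0,0.0005],"spin":0,"gripper":0.57}]}}

```text
clock: 15.42
ee_pos: [483.8, -319.0, 109.1]
ee_rot: [-3.142, -0.0, -1.6]
force: [-1.3, 1.0, 3.5]
gripper_width: 0.438
```

Call:
{"op": "move_arm", "data": {"increments": [{"delta_pos":[0,0,0.0004],"spin":0,"gripper":0.57},{"delta_pos":[0,0,0.0004],"spin":0,"gripper":0.57}]}}

```text
clock: 15.68
ee_pos: [483.8, -319.0, 108.7]
ee_rot: [-3.142, -0.0, -1.6]
force: [-1.0, 0.2, 4.1]
gripper_width: 0.435
```

Call:
{"op": "move_arm", "data": {"increments": [{"delta_pos":[0,0,0.0004],"spin":0,"gripper":0.57},{"delta_pos":[0,0,0.0004],"spin":0,"gripper":0.57}]}}

```text
clock: 15.92
ee_pos: [483.8, -319.0, 108.3]
ee_rot: [-3.141, -0.0, -1.6]
force: [-1.3, 0.8, 5.0]
gripper_width: 0.44
```

Call:
{"op": "move_arm", "data": {"increments": [{"delta_pos":[0,0,0.0004],"spin":0,"gripper":0.57},{"delta_pos":[0,0,0.0004],"spin":0,"gripper":0.57}]}}

```text
clock: 16.18
ee_pos: [483.8, -319.0, 107.9]
ee_rot: [-3.141, -0.0, -1.6]
force: [-0.6, 1.2, 4.1]
gripper_width: 0.437
```

Call:
{"op": "move_arm", "data": {"increments": [{"delta_pos":[0,0,0.0004],"spin":0,"gripper":0.57},{"delta_pos":[0,0,0.0004],"spin":0,"gripper":0.57}]}}

```text
clock: 16.42
ee_pos: [483.8, -319.0, 107.8]
ee_rot: [-3.141, -0.0, -1.6]
force: [-1.7, 0.6, 6.8]
gripper_width: 0.439
```

Force rises with the TCP stopping at 107.8, so the shoulder is on the rim. I'll release, then raise, close and press on the top.

Call:
{"op": "move_arm", "data": {"increments": [{"delta_pos":[0,0,0],"spin":0,"gripper":0.5},{"delta_pos":[0,0,0],"spin":0,"gripper":0.4},{"delta_pos":[0,0,0],"spin":0,"gripper":0.3},{"delta_pos":[0,0,0],"spin":0,"gripper":0.25},{"delta_pos":[0,0,0],"spin":0,"gripper":0.25}]}}

```text
clock: 17.05
ee_pos: [483.5, -318.8, 107.1]
ee_rot: [3.141, 0.0, -1.6]
force: [0.4, -0.7, -0.3]
gripper_width: 0.746
```

Call:
{"op": "move_arm", "data": {"increments": [{"delta_pos":[0,0,-0.015],"spin":0,"gripper":0.25},{"delta_pos":[0,0,-0.04],"spin":0,"gripper":0.25},{"delta_pos":[0,0,-0.07],"spin":0,"gripper":0.25},{"delta_pos":[0,0,-0.08],"spin":0,"gripper":0.25},{"delta_pos":[0,0,-0.08],"spin":0,"gripper":0.6},{"delta_pos":[0,0,-0.08],"spin":0,"gripper":1},{"delta_pos":[0,0,-0.08],"spin":0,"gripper":1},{"delta_pos":[0,0,-0.08],"spin":0,"gripper":1},{"delta_pos":[0,0,-0.08],"spin":0,"gripper":1}]}}

```text
clock: 18.18
ee_pos: [483.7, -318.9, 187.1]
ee_rot: [3.141, 0.0, -1.6]
force: [-0.4, 0.2, -0.1]
gripper_width: 0.224
```

```bash
python3 st.py; python3 - <<'E'
from h import *
a=snap('wrist','w8');b=snap('scene','s8')
b2=np.clip(255*(a/255.)**0.6,0,255).astype(np.uint8)
cv2.imwrite('pics/c8.png',np.hstack([cv2.resize(b2[130:340,170:340],(486,600),interpolation=cv2.INTER_CUBIC),cv2.resize(b[200:290,240:285],(300,600),interpolation=cv2.INTER_CUBIC)]))
E
```

```text
18.175 [ 483.7 -318.9  187.1] [ 3.1411e+00  2.0000e-04 -1.6001e+00] F tool -0.17 0.45 Fz -0.11 w 20.6 T [ 0.03 -0.01  0.01]
```

View pics/c8.png

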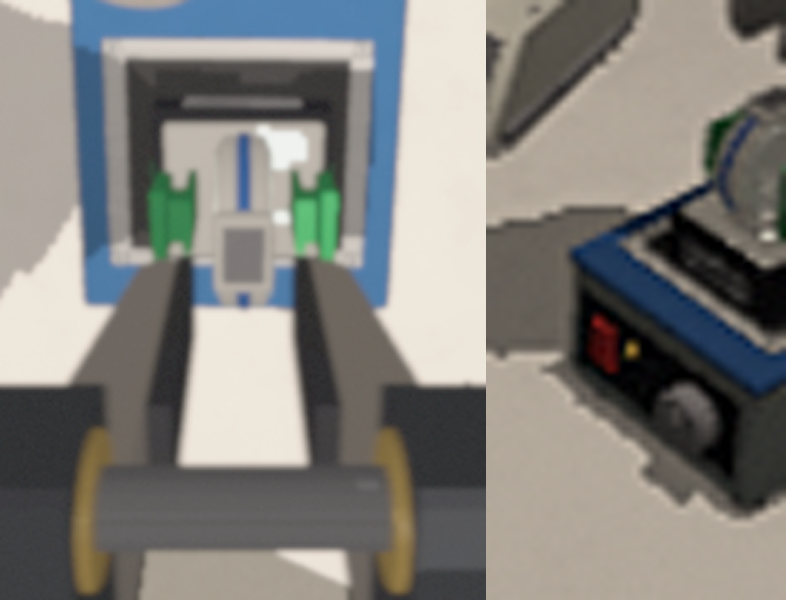

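The capsule stands in the port, its flange (162–328) symmetric with its buttons (149–339). I'll now press gently on the top with closed fingertips as a check and to seat it fully.

Call:
{"op": "move_arm", "data": {"increments": [{"delta_pos":[0,0,0],"spin":0,"gripper":1},{"delta_pos":[0,0,0],"spin":0,"gripper":1},{"delta_pos":[0,0,0.008],"spin":0,"gripper":1},{"delta_pos":[0,0,0.016],"spin":0,"gripper":1},{"delta_pos":[0,0,0.022],"spin":0,"gripper":1},{"delta_pos":[0,0,0.0245],"spin":0,"gripper":1},{"delta_pos":[0,0,0.0255],"spin":0,"gripper":1},{"delta_pos":[0,0,0.0255],"spin":0,"gripper":1}]}}

```text
clock: 19.27
ee_pos: [483.8, -319.0, 162.1]
ee_rot: [-3.141, -0.0, -1.6]
force: [-0.3, 0.5, 0.3]
gripper_width: 0.008
```

Call:
{"op": "move_arm", "data": {"increments": [{"delta_pos":[0,0,0.0005],"spin":0,"gripper":1},{"delta_pos":[0,0,0.001],"spin":0,"gripper":1},{"delta_pos":[0,0,0.001],"spin":0,"gripper":1}]}}

```text
clock: 19.65
ee_pos: [483.7, -319.0, 161.0]
ee_rot: [-3.142, -0.0, -1.6]
force: [0.2, -0.4, 0.4]
gripper_width: 0.004
```

Call:
{"op": "move_arm", "data": {"increments": [{"delta_pos":[0,0,0.0005],"spin":0,"gripper":1},{"delta_pos":[0,0,0.001],"spin":0,"gripper":1},{"delta_pos":[0,0,0.001],"spin":0,"gripper":1}]}}

```text
clock: 20.02
ee_pos: [483.9, -319.0, 160.2]
ee_rot: [-3.141, -0.0, -1.6]
force: [0.0, -0.5, 2.1]
gripper_width: 0.005
```

Call:
{"op": "move_arm", "data": {"increments": [{"delta_pos":[0,0,0.0005],"spin":0,"gripper":1},{"delta_pos":[0,0,0.0005],"spin":0,"gripper":1}]}}

```text
clock: 20.27
ee_pos: [484.0, -319.1, 159.8]
ee_rot: [-3.141, -0.0, -1.6]
force: [-0.8, 0.1, 3.8]
gripper_width: 0.004
```

Call:
{"op": "move_arm", "data": {"increments": [{"delta_pos":[0,0,0.0005],"spin":0,"gripper":1},{"delta_pos":[0,0,0.0005],"spin":0,"gripper":1}]}}

```text
clock: 20.52
ee_pos: [483.9, -319.0, 159.2]
ee_rot: [-3.141, -0.0, -1.6]
force: [0.8, 0.7, 4.4]
gripper_width: 0.005
```

Call:
{"op": "move_arm", "data": {"increments": [{"delta_pos":[0,0,0.0005],"spin":0,"gripper":1},{"delta_pos":[0,0,0.0005],"spin":0,"gripper":1}]}}

```text
clock: 20.78
ee_pos: [484.0, -319.1, 158.9]
ee_rot: [-3.141, -0.0, -1.6]
force: [-0.9, -0.3, 5.9]
gripper_width: 0.008
```

Call:
{"op": "move_arm", "data": {"increments": [{"delta_pos":[0,0,0.0005],"spin":0,"gripper":1},{"delta_pos":[0,0,0.0005],"spin":0,"gripper":1}]}}

```text
clock: 21.02
ee_pos: [484.1, -319.1, 158.8]
ee_rot: [-3.141, -0.001, -1.6]
force: [-1.3, 0.5, 8.8]
gripper_width: 0.003
```

Call:
{"op": "move_arm", "data": {"increments": [{"delta_pos":[0,0,0.0005],"spin":0,"gripper":1},{"delta_pos":[0,0,0.0008],"spin":0,"gripper":1},{"delta_pos":[0,0,0.0008],"spin":0,"gripper":1}]}}

```text
clock: 21.4
ee_pos: [484.3, -319.3, 158.8]
ee_rot: [-3.14, -0.001, -1.6]
force: [-2.5, 1.0, 12.1]
gripper_width: 0.004
```

Call:
{"op": "move_arm", "data": {"increments": [{"delta_pos":[0,0,-0.003],"spin":0,"gripper":1},{"delta_pos":[0,0,-0.015],"spin":0,"gripper":1},{"delta_pos":[0,0.015,-0.04],"spin":0,"gripper":1},{"delta_pos":[0,0.04,-0.07],"spin":0,"gripper":1},{"delta_pos":[0,0.065,-0.08],"spin":0,"gripper":1},{"delta_pos":[0,0.077,-0.08],"spin":0,"gripper":1},{"delta_pos":[0,0.077,-0.08],"spin":0,"gripper":1},{"delta_pos":[0,0.077,-0.08],"spin":0,"gripper":1}]}}

```text
clock: 22.4
ee_pos: [407.3, -316.3, 236.5]
ee_rot: [3.141, 0.001, -1.599]
force: [0.0, 0.5, -0.3]
gripper_width: 0.008
```

```bash
python3 st.py; python3 - <<'E'
from h import *
a=snap('wrist','w9')
b2=np.clip(255*(a/255.)**0.6,0,255).astype(np.uint8)
cv2.imwrite('pics/c9.png',cv2.resize(b2[40:190,190:320],None,fx=4,fy=4,interpolation=cv2.INTER_CUBIC))
E
```

```text
22.4 [ 407.3 -316.3  236.5] [ 3.1411e+00  8.0000e-04 -1.5994e+00] F tool -0.55 -0.03 Fz -0.27 w 0.76 T [0.05 0.01 0.02]
```

View pics/c9.png

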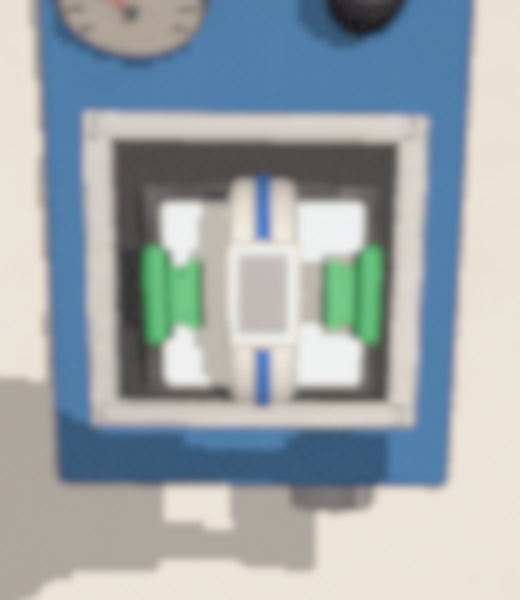

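The view shows the capsule upright and square in the port, with button faces at x = 142 and 383 (mid 262) about the disc centre at 264. Both buttons are fully out, and the arm is clear.

```bash
python3 -c "
from cell import ticket
print(ticket.sign_off())"
```

```text
the job is handed in; nothing more can be done
None
```

The capsule is off the tester and clipped into the vacuum pump's port, and the job is handed in at about 22 s of the allowed 64 s. No verdict came back.

- **Removal:** I squeezed both buttons fully in (finger opening about 40 mm) and drew the capsule straight up. The wrist read only about the capsule's own weight, so the hooks never caught the lip.
- **Insertion:** I found the floating port with the wrist camera. The foot slid in with no measurable side force, and I pushed it to the rim at about 7 N, then let go.
- **Seating check:** Pressing the top with closed fingertips met it about 1.2 mm above home and stopped at home, at up to 12 N. That matches the clipped slack; if it were not clipped, the pin would have lifted it about 5 mm.
- **Last picture:** The capsule is square and upright with both buttons out and symmetric. The arm is clear and the wrist force is near zero.

**Disagreements:**
- The wrist camera read 1–2 mm off sideways against where the fingers actually centred, so I corrected for that.
- The overhead camera put the capsule top several millimetres away from the wrist camera's value. I did not use the overhead value.
- Heights triangulated from two views came out about 6 mm low or worse for the capsule top, and 7 mm low to 4 mm high for the pin. I took heights from the text and contact instead.

I read no joint values directly. That both latches are out rests on the press test and the picture. I did not measure the bystanders again afterwards; no unexpected contact force showed in the readings I took.

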